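# Set the photometer dial to its datum line, close the light shield and take the reading

### The job

Take a reading of the vial that already sits in the well of the bench photometer: with a fingertip against the side of its finger bar, push the dial round until its white index line meets the long line with the dot on the graduated ring, and push the sliding light shield fully home over the well. Only then press the round read key right down and let it come back up. Do not grip the finger bar, do not turn the graduated ring, and leave the two loose vials and the small bottle standing where they are.

Things in the scene. Friction and masses are not known exactly. Their poses are not given: they have to be found in the camera images.
- photometer: Bench photometer, white with a flat grey deck, 200 (x) x 300 (y) x 85 mm high, fast on the worktop. Origin: centre of its underside; x to its back (away from the operator), y to its left, z up. Deck: black dial in an aluminium ring at the right; at the left the well (x 45, y 85 mm; vial inside, cap below deck), light shield between 9 mm high rails (70 mm over all) and, in front, the read key.
- dial_axis (a point): Point on the vertical turning axis of dial and graduated ring, fixed in the photometer at x = 5, y = -68 mm, at the height of the dial disc's flat top face, 93 mm above the worktop.
- wavelength_dial (a joint): Angle of the dial, rad, counter-clockwise positive from above; at 0 the index line points to the photometer's front (-x). Stops at -1.75 and 1.75, starts between -1.3 and -0.5. Friction 0.12 N m (about 4 N at the bar); stays where it is left, no detents. Black disc 111 mm across, on it a grey hub (34 mm across, 28 mm high) and one radial bar. Turned by pushing a flank of the bar sideways.
- dial_index (a point): Outer end of the dial's white index line, at the rim of the disc, 55.5 mm from the axis, level with the disc's top face. The line runs along the bar's top and on to the rim. Frame turns with the dial: its -x points from the axis outward along the line.
- bar_mid (a point): Middle of the finger bar, which runs from the hub to 44 mm from the dial axis along the index line: this point is 34 mm from the axis, 11 mm above the disc's top face (104 mm above the worktop), 14 mm below the bar's top. Its upright flanks lie 7 mm to either side. Frame turns with the dial: -x outward along the bar.
- graduated_ring (a joint): Angle of the graduated ring, rad, same sense and zero as the dial's: at 0 its dotted long line points to the photometer's front. Between 0 and 1.0, clamped by stiff friction, to be left so. When the dial's angle equals it, the index line meets the dotted line.
- datum_line (a point): Inner end of the target line on the aluminium ring (144 mm across, top 90 mm above the worktop), 56.5 mm from the dial axis. The ring has thin black lines every 10 degrees, every third longer; the target is the longest and boldest (11 mm), the only one that ends in a round dot (6 mm), near the ring's edge. Frame turns with the ring: -x outward along the line.
- light_shield (a joint): Travel of the light shield, m: starts at 0 to 0.008 (open, well uncovered); 0.050 = fully home over the well, at its stop. It slides to the photometer's back (+x), friction about 2 N, stays where it is left.
- shield_push (a point): Middle of the upright ribbed front face of the shield's thumb ramp: face 42 mm wide (along photometer y), looks to the photometer's front (-x), from 90 to 107 mm above the worktop; this point is at 100 mm. Push it to +x; behind it the ramp slopes down. The shield is a dark steel plate 56 x 58 mm, top 90 mm above the worktop, reaching 16 mm in front of this face.
- read_key (a joint): Travel of the read key, m, downwards: 0 = up, 0.005 = right down; a spring (4.5 N at full travel) brings it back up.
- read_key_top (a point): Centre of the top of the round white read key (26 mm across, in a black collar), at x = -75, y = 85 mm of the photometer.
- next_vial: Loose capped vial, 23 mm across, 46 mm high, on the photometer's deck at the back between dial and well. Leave it. Origin: centre of its underside.
- blank_vial: Loose capped vial, 23 mm across, 46 mm high, on the worktop left of the photometer. Leave it. Origin: centre of its underside.
- diluent_bottle: Loose small white bottle, 35 mm across, 66 mm high, on the worktop left of the photometer. Leave it. Origin: centre of its underside.
Not all that is in view belongs to the job. What is shaped like the diluent_bottle but red or yellow is not meant.

How it is judged:
By the outcome, as a careful person would: the job done as asked, in the order asked, and still so for the second after the job is handed in, with the robot touching nothing.
It also fails if it takes over 58 s, if anything falls off the work surface, if the arm or the gripper's body presses on something with over 40 N, if the wrist force passes 120 N, or if a joint passes its speed limit or range.

### The arm

A 6-joint arm with a two-finger parallel gripper is mounted at the origin on a cart in front of the work surface, level with it; the furniture and walls round the work are solid. World frame = base frame: x ahead of the robot, y to its left, z up, the work surface at z = 0. Lengths are in m, angles in rad, forces in N, time in s.
With the tool pointing down it reaches from about 0.3 to 0.775 m from the base axis. Payload 14.6 kg.
Tool frame: the origin (TCP) lies between the finger pads; the fingertips stand nose_length ahead of it and the grasp point (between the pads) lies 3 mm ahead of it (nose_length is the distance from the TCP to the fingertips, in m); z points along the fingers, y is the direction in which the jaws open and shut (so a half turn about z gives the same grasp; the last joint's range is limited). The gripper opens to 85 mm and grips with 20 to 120 N. Pads are 22 mm wide; open, the fingers measure 114 mm over their backs; the gripper's body (76 mm by 85 mm) begins 54 mm behind the grasp point. The pads swing forward as they close: fully open they stand 13 mm farther back than shut.
Start: joints at [1.078, 0.3, 1.521, -0, 1.321, -0.067], TCP at [0.227, 0.501, 0.227] pointing down, gripper open.
Joint ranges: [-3.03, 3.03], [-0.79, 2.21], [0.23, 2.52], [-1.04, 4.18], [0, 3.07], [-2.55, 2.55]. Speed limits (rad/s): [2.22, 2.22, 2.57, 3.14, 3.14, 3.14].

### API

Orientations are given as a rotation vector (axis times angle).
In Python, from bench import move_pose, movel, movej, command_gripper, wait, inverse_kinematics, grab_frame, camera_params, IKError, close_job, boxes_of, pinpoint, read_time_s, read_joint_pos, read_dq, read_joint_torque, read_position, read_orientation, read_force, read_ft_torque, read_gripper_width, nose_length gives the robot as it stands. The module is installed in compiled form; this text tells all that it offers. Calls block until the motion is done:
- move_pose(position, orientation): joint-space move of the TCP to a pose.
- movel(position, rotation=None, velocity=0.15): straight line of the TCP; rotation=None keeps the orientation; velocity is the mean speed in m/s.
- movej(angles): joint-space move.
- command_gripper(opening, strength=None): opening from 0.0 (shut) to 1.0 (fully open); strength is the grip in N (None keeps the last); returns when the fingers have stopped.
- wait(seconds).
- inverse_kinematics(position, orientation): joint angles nearest the present ones, or None.
- grab_frame(name): name is "scene" or "top"; returns the picture (384x512x3 uint8, blue, green, red); there is no depth.
- camera_params(name): a dict with "camera_matrix" (3x3 intrinsics, pixels), "R" (3x3) and "t" (3): a world point X has camera coordinates R X + t. Camera axes: x right, y down, z forward; pixel columns grow to the right and rows downward; lengths in m; the calibration is good to about 2 mm. A picture is of the moment at which its call begins. camera_params takes no time and is no camera call.
A pose or a line that the arm cannot do raises IKError and nothing moves.
- close_job(): hands the job in, once; it reports no verdict.
Trained networks look in the newest picture that a camera, given by its name, has taken for a name from the list of things; names that differ only in an ending like _2 or _b are one class to them, and where a whole thing is asked for, a point or a joint stands for the part that bears it (a point fixed in the world has none). Each returns a list of dicts, best first, with "p" (0 to 1); they miss things now and then, are a little off and sometimes report something else, mostly with a low value. They report only what shows in the picture. A call takes as long as a camera call. They do not tell look-alikes from the thing itself.
- boxes_of(camera, target): "rect" ([left, top, width, height] in pixels, round what is visible of it).
- pinpoint(camera, target): "position" ([row, column] in pixels: a listed point, or the origin of a listed thing).
Readings, each from a call of its own:
- read_time_s(): time.
- read_joint_pos(): joint angles.
- read_dq(): joint speeds.
- read_joint_torque(): joint torques, N m.
- read_position(): TCP position.
- read_orientation(): TCP orientation.
- read_force(): force on the tool from outside, world axes, zero at the start.
- read_ft_torque(): the same for the moment, N m.
- read_gripper_width(): opening from 0.0 (shut) to 1.0 (fully open).
Only numpy, scipy, OpenCV 4.12 (cv2) and the standard library are available. Lean on these libraries where they do the work, as an engineer would, in place of code of your own. Each camera call takes 0.05 s, during which the arm holds its last target.

## Working session

There is one attempt and no reset: what is moved stays moved. The work goes in short steps, each a Python script; the robot and the scene stay as the last script left them, time stands still between calls to the robot, and variables do not carry over. Pictures are saved under pics/ and viewed, and the job is handed in when it is done.

```bash
mkdir -p pics; ls
python3 - <<'E'
from bench import *
import cv2
for c in("scene","top"):
    f=grab_frame(c); cv2.imwrite(f"pics/{c}0.png",f)
    p=camera_params(c); print(c,p)
    for t in("photometer","dial_axis","dial_index","bar_mid","datum_line","shield_push","read_key_top","next_vial","blank_vial","diluent_bottle"):
        try:print(t,[(x['position'],round(x['p'],2)) for x in pinpoint(c,t)[:3]])
        except Exception as e:print(t,e)
print(nose_length() if callable(nose_length) else nose_length,read_orientation(),read_time_s())
E
```

```text
pics
scene {'camera_matrix': array([[439.32397115,   0.        , 254.9124337 ],
       [  0.        , 439.32397115, 190.99385431],
       [  0.        ,   0.        ,   1.        ]]), 'R': array([[-0.7271711 , -0.6864498 ,  0.00297595],
       [-0.5038193 ,  0.53075209, -0.68151913],
       [ 0.46624918, -0.49708036, -0.73179424]]), 't': array([0.49254723, 0.30128326, 0.69326216])}
photometer [([199.0, 283.3], 0.88)]
dial_axis [([156.2, 310.1], 0.79)]
dial_index [([173.9, 310.4], 0.76)]
bar_mid [([164.6, 313.1], 0.57)]
datum_line [([168.7, 338.0], 0.77)]
shield_push [([186.3, 250.8], 0.82)]
read_key_top [([208.2, 270.2], 0.69)]
next_vial [([150.0, 265.7], 0.45)]
blank_vial [([251.3, 214.3], 0.65)]
diluent_bottle [([218.0, 189.3], 0.87), ([249.7, 156.2], 0.84)]
top {'camera_matrix': array([[364.16230733,   0.        , 250.8155272 ],
       [  0.        , 364.16230733, 192.38846104],
       [  0.        ,   0.        ,   1.        ]]), 'R': array([[ 0.01583798, -0.99973425,  0.01675068],
       [-0.98401211, -0.01855678, -0.17713221],
       [ 0.17739598, -0.01367746, -0.98404451]]), 't': array([0.07427724, 0.57516183, 0.85766821])}
photometer [([195.0, 280.0], 0.81)]
dial_axis [([193.0, 309.4], 0.94)]
dial_index []
bar_mid [([201.7, 300.9], 0.9)]
datum_line [([219.5, 315.2], 0.93)]
shield_push [([182.1, 246.0], 0.86)]
read_key_top [([218.7, 314.6], 0.65), ([207.0, 240.3], 0.48)]
next_vial [([154.5, 284.4], 0.43)]
blank_vial [([185.4, 202.7], 0.56)]
diluent_bottle [([198.8, 174.4], 0.62), ([155.1, 213.2], 0.61), ([156.1, 181.1], 0.54)]
0.022 [6.63796209e-01 3.07066318e+00 2.08575168e-05] 1.1
```

Run:
```python
import cv2
a=cv2.imread('pics/scene0.png');b=cv2.imread('pics/top0.png')
cv2.imwrite('pics/s1.png',cv2.resize(a[110:270,170:370],None,fx=4,fy=4,interpolation=cv2.INTER_CUBIC)[:600])
cv2.imwrite('pics/t1.png',cv2.resize(b[130:270,160:360],None,fx=4,fy=4,interpolation=cv2.INTER_CUBIC))
```

```text
(no output)
```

View pics/top0.png

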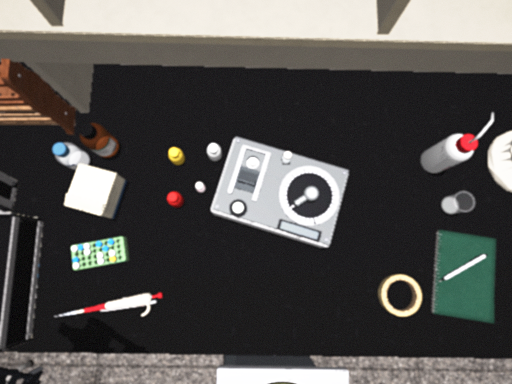

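View pics/s1.png

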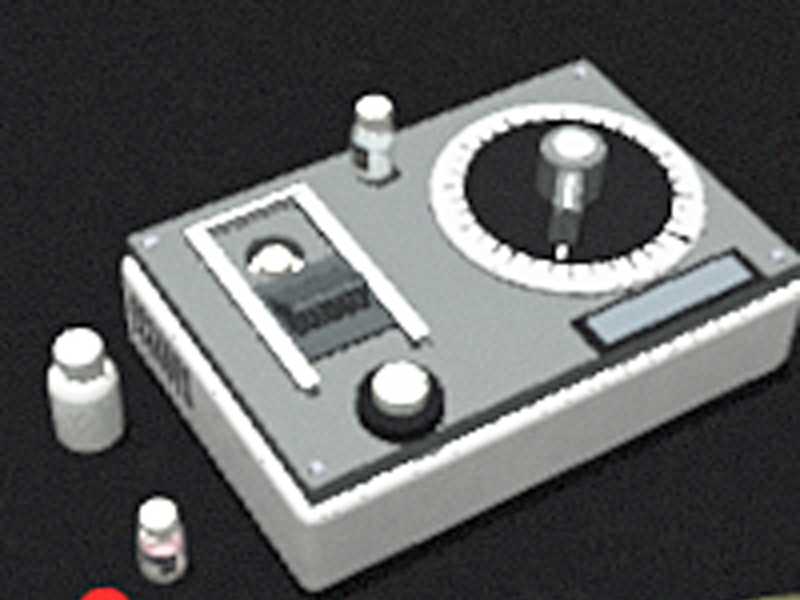

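View pics/t1.png

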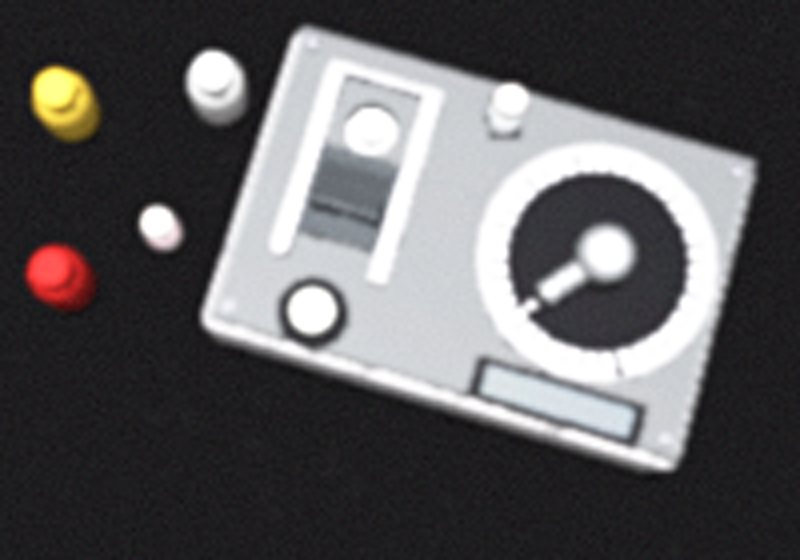

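```bash
cat > h.py <<'E'
import numpy as np,cv2
from bench import *
from scipy.optimize import least_squares
P={c:camera_params(c) for c in("scene","top")}
def proj(c,X):
    p=P[c];q=np.atleast_2d(X)@p['R'].T+p['t'];q=q@p['camera_matrix'].T;return q[:,:2]/q[:,2:]
def back(c,uv,z):
    p=P[c];d=p['R'].T@np.linalg.inv(p['camera_matrix'])@np.array([uv[0],uv[1],1.]);o=-p['R'].T@p['t']
    return o+d*(z-o[2])/d[2]
def W(pose,pts):
    x,y,a=pose;pts=np.atleast_2d(pts).astype(float);c,s=np.cos(a),np.sin(a)
    return np.c_[x+c*pts[:,0]-s*pts[:,1],y+s*pts[:,0]+c*pts[:,1],pts[:,2]]
E
python3 - <<'E'
from h import *
for c,da,key,sh in(("scene",(310.1,156.2),(270.2,208.2),(250.8,186.3)),("top",(309.4,193),(240.3,207),(246,182.1))):
    print(c,'axis',back(c,da,.093),'key',back(c,key,.092),'sh',back(c,sh,.1))
    g=cv2.cvtColor(cv2.imread(f'pics/{c}0.png'),cv2.COLOR_BGR2GRAY)
    m=(g<80).astype(np.uint8)
    n,l,st,ce=cv2.connectedComponentsWithStats(m)
    for i in range(1,n):
        if 100<st[i,4]<5000 and abs(ce[i][0]-da[0])<90 and abs(ce[i][1]-da[1])<90: print(st[i],ce[i])
for t,uv in dict(TL=(300,28),TR=(755,160),BL=(205,320),).items():
    print(t,back("top",(160+uv[0]/4,130+uv[1]/4),.085))
E
```

```text
scene axis [ 0.56524737 -0.04783903  0.093     ] key [0.53062958 0.11443132 0.092     ] sh [0.59031513 0.10413156 0.1       ]
[ 286  140   53   36 1170] [311.55641026 158.65299145]
[237 181  26  13 124] [250.35483871 187.21774194]
top axis [ 0.56731805 -0.05475965  0.093     ] key [0.53082949 0.10908241 0.092     ] sh [0.58944568 0.09671906 0.1       ]
[ 288  174   43   43 1154] [309.73830156 194.80069324]
TL [0.70555272 0.12588583 0.085     ]
TR [ 0.6275382  -0.15306084  0.085     ]
BL [0.52336526 0.17795639 0.085     ]
```

```bash
cat > fit.py <<'E'
from h import *
B=np.array([[sx*.1,sy*.15,z] for sx in(-1,1) for sy in(-1,1) for z in(0,.085)])
th=np.linspace(0,2*np.pi,180,endpoint=False)
D=np.c_[.005+.0555*np.cos(th),-.068+.0555*np.sin(th),0*th+.093]
D=np.array([[.005,-.068,.093]])+np.c_[.0555*np.cos(th),.0555*np.sin(th),0*th]
obs={}
for c,ctr in(("scene",(283,199)),("top",(280,192))):
    g=cv2.cvtColor(cv2.imread(f'pics/{c}0.png'),cv2.COLOR_BGR2GRAY)
    m=(g>75).astype(np.uint8)
    n,l,st,ce=cv2.connectedComponentsWithStats(m)
    i=l[ctr[1],ctr[0]]; mm=(l==i).astype(np.uint8); print(c,st[i])
    k=max(cv2.findContours(mm,cv2.RETR_EXTERNAL,cv2.CHAIN_APPROX_NONE)[0],key=len)[:,0].astype(float)
    n,l,st,ce=cv2.connectedComponentsWithStats(1-m)
    dc=(311,158) if c=="scene" else (310,194)
    j=[q for q in range(1,n) if 900<st[q,4]<1500 and np.hypot(*(ce[q]-dc))<8][0]
    d=max(cv2.findContours((l==j).astype(np.uint8),cv2.RETR_EXTERNAL,cv2.CHAIN_APPROX_NONE)[0],key=len)
    d=cv2.convexHull(d)[:,0].astype(float)
    obs[c]=(k,d)
def res(p,cams):
    r=[]
    for c in cams:
        k,d=obs[c]
        h=cv2.convexHull(proj(c,W(p,B)).astype(np.float32))
        r+= [cv2.pointPolygonTest(h,tuple(q),True) -.3 for q in k]
        h=cv2.convexHull(proj(c,W(p,D)).astype(np.float32))
        r+= [2*(cv2.pointPolygonTest(h,tuple(q),True)-.3) for q in d]
    return np.array(r)
if __name__=="__main__":
  for cams in(["scene"],["top"],["scene","top"]):
    s=least_squares(res,[.6,0.01,-.27],args=(cams,),loss='soft_l1',f_scale=.5,diff_step=1e-3)
    print(cams,s.x,np.median(abs(s.fun)))
    p=s.x
    for c in P: print(c,proj(c,W(p,[[.005,-.068,.093],[-.075,.085,.09]])).round(1).tolist())
  for c in P:
    f=cv2.imread(f'pics/{c}0.png');u0,v0=(170,110) if c=="scene" else(160,130)
    f=cv2.resize(f[v0:v0+150,u0:u0+200],None,fx=4,fy=4,interpolation=cv2.INTER_CUBIC)
    for S,col in((proj(c,W(p,B)),(0,0,255)),(proj(c,W(p,D)),(0,255,0)),(proj(c,W(p,[[-.075,.085,.09],[-.075,.085,.095]])),(255,0,255))):
        for u,v in S: cv2.circle(f,(int((u-u0+.5)*4),int((v-v0+.5)*4)),1,col,-1)
    cv2.imwrite(f'pics/fit_{c}.png',f)
E
python3 fit.py
```

```text
scene [  200   125   172   133 11355]
top [ 210  136  139  112 9090]
['scene'] [ 0.61241734  0.00107135 -0.2732502 ] 9.962091163936789
scene [[303.0, 144.7], [261.5, 196.7]]
top [[313.8, 180.1], [243.1, 193.7]]
['top'] [ 0.57689599  0.01391516 -0.2778123 ] 0.874548100018098
scene [[312.4, 155.5], [270.5, 210.2]]
top [[308.6, 194.7], [237.3, 208.2]]
['scene', 'top'] [ 0.58371853  0.01202612 -0.28213574] 3.2385889097283935
scene [[310.5, 153.6], [268.2, 207.6]]
top [[309.4, 192.1], [238.0, 205.2]]
```

```bash
sed -i "s/least_squares(res,\[.6,0.01,-.27\]/least_squares(res,[.577,0.0139,-.277]/; s/diff_step=1e-3/x_scale=[.01,.01,.05],diff_step=[1e-4,1e-2,1e-3]/" fit.py; python3 fit.py
```

```text
scene [  200   125   172   133 11355]
top [ 210  136  139  112 9090]
['scene'] [ 0.61236865  0.00108395 -0.2731146 ] 9.955629196373957
scene [[303.0, 144.7], [261.5, 196.8]]
top [[313.8, 180.1], [243.1, 193.7]]
['top'] [ 0.57689429  0.01391799 -0.27776929] 0.8746825388132811
scene [[312.4, 155.5], [270.5, 210.2]]
top [[308.6, 194.7], [237.3, 208.2]]
['scene', 'top'] [ 0.58368154  0.01202606 -0.28214041] 3.2247695234045413
scene [[310.5, 153.6], [268.3, 207.6]]
top [[309.4, 192.1], [238.0, 205.2]]
```

View pics/fit_scene.png

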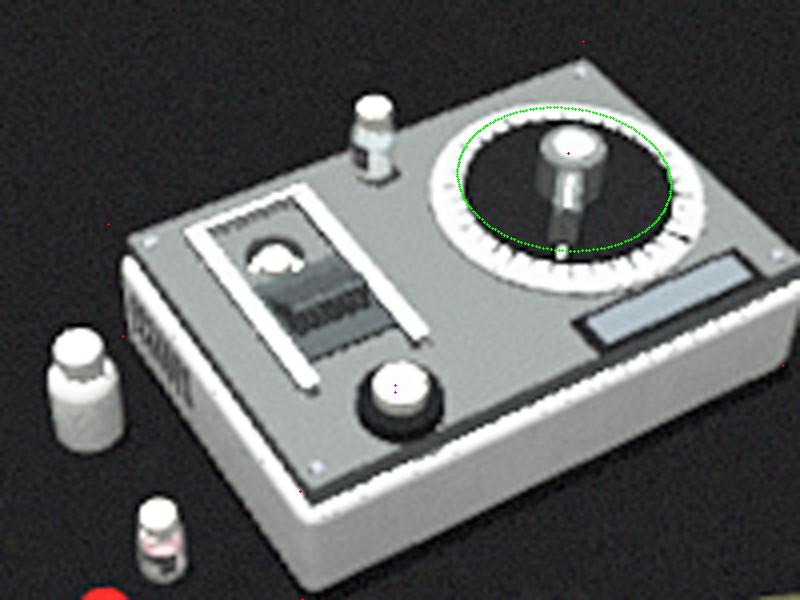

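View pics/fit_top.png

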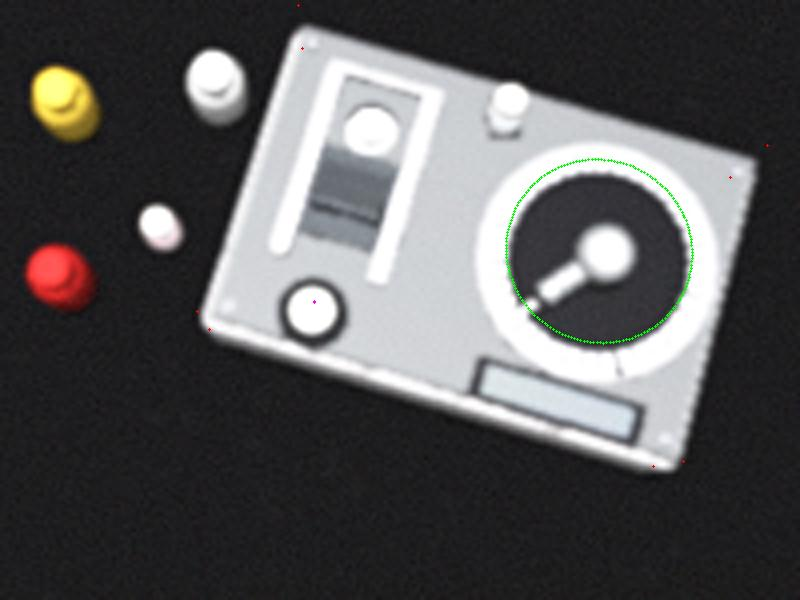

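```bash
sed -i "s/    n,l,st,ce=cv2.connectedComponentsWithStats(m)$/    n,l,st,ce=cv2.connectedComponentsWithStats(cv2.morphologyEx(m,cv2.MORPH_CLOSE,np.ones((5,5),np.uint8)))/" fit.py; python3 fit.py
```

```text
scene [  200   125   172   133 12535]
top [ 206  136  143  112 9398]
['scene'] [ 0.58233455  0.01079257 -0.28566975] 1.1975458383180122
scene [[311.5, 153.7], [269.0, 207.6]]
top [[309.9, 192.7], [238.5, 205.6]]
['top'] [ 0.57705979  0.01505566 -0.27029633] 0.9888422076700518
scene [[311.9, 155.6], [270.5, 210.6]]
top [[308.2, 194.5], [236.9, 208.5]]
['scene', 'top'] [ 0.57829986  0.01439244 -0.27585666] 1.8440646376956786
scene [[311.7, 155.3], [269.9, 209.9]]
top [[308.4, 194.1], [237.1, 207.7]]
```

View pics/fit_scene.png

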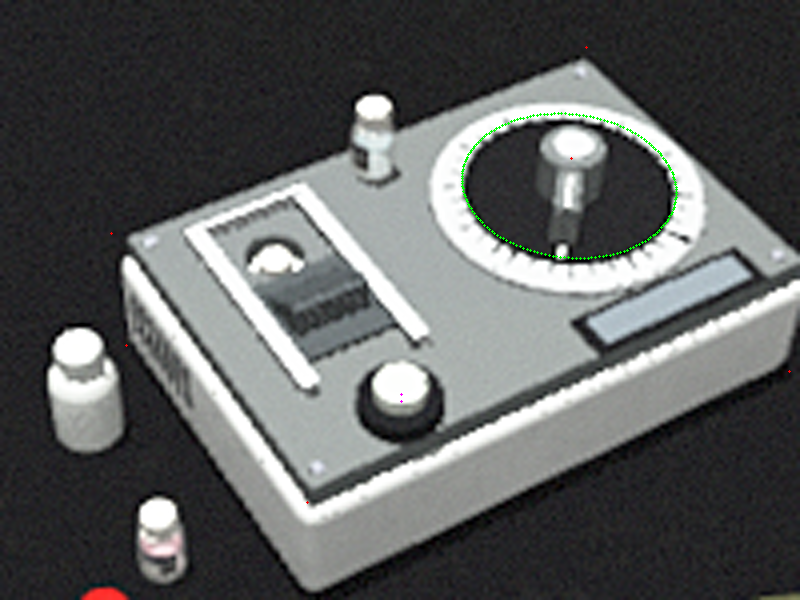

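View pics/fit_top.png

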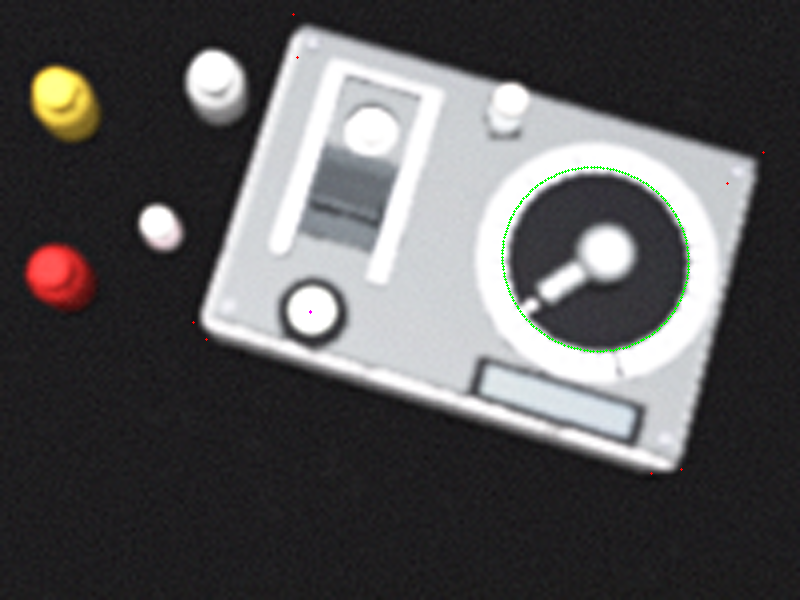

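```bash
cat > dial.py <<'E'
from h import *
POSE=np.array([.5783,.0144,-.2758])
# per-camera disc centre from ring-inner-edge ellipse in first frames
def polar(c,f,cxy,name,pose=POSE):
    # rows: radius 0..75mm ; cols: theta -100..100 deg (photometer sense)
    ths=np.deg2rad(np.arange(-100,100,.25)); rs=np.arange(20,76,.25)/1000
    T,R=np.meshgrid(ths,rs); a=T+pose[2]
    X=np.stack([cxy[0]-R*np.cos(a),cxy[1]-R*np.sin(a),np.where(R<.056,.093,.090)],-1).reshape(-1,3)
    uv=proj(c,X).astype(np.float32).reshape(R.shape+(2,))
    o=cv2.remap(f,uv[...,0],uv[...,1],cv2.INTER_CUBIC); o=cv2.resize(o,None,fx=1,fy=1.6)
    for d in range(-90,91,30): cv2.line(o,(int((d+100)*4),0),(int((d+100)*4),12),(0,255,0),1); cv2.putText(o,str(d),(int((d+100)*4)+3,12),0,.4,(0,255,0))
    cv2.imwrite(name,o); return o
E
python3 - <<'E'
from dial import *
from fit import obs
th=np.linspace(0,2*np.pi,180,endpoint=False)
for c in P:
    d=obs[c][1]
    def r(p):
        h=cv2.convexHull(proj(c,np.c_[p[0]+.0555*np.cos(th),p[1]+.0555*np.sin(th),0*th+.093]).astype(np.float32))
        return [cv2.pointPolygonTest(h,tuple(q),True)-.3 for q in d]
    s=least_squares(r,W(POSE,[.005,-.068,.093])[0,:2],loss='soft_l1',f_scale=.3,diff_step=1e-3)
    print(c,s.x,W(POSE,[.005,-.068,.093])[0],np.abs(s.fun).mean())
    polar(c,cv2.imread(f'pics/{c}0.png'),s.x,f'pics/pol_{c}.png')
E
```

```text
scene [  200   125   172   133 12535]
top [ 206  136  143  112 9398]
scene [ 0.56180701 -0.04877029] [ 0.5645935 -0.0523917  0.093    ] 0.3037198554363666
top [ 0.56206549 -0.05697987] [ 0.5645935 -0.0523917  0.093    ] 1.295181499055444
```

View pics/pol_scene.png

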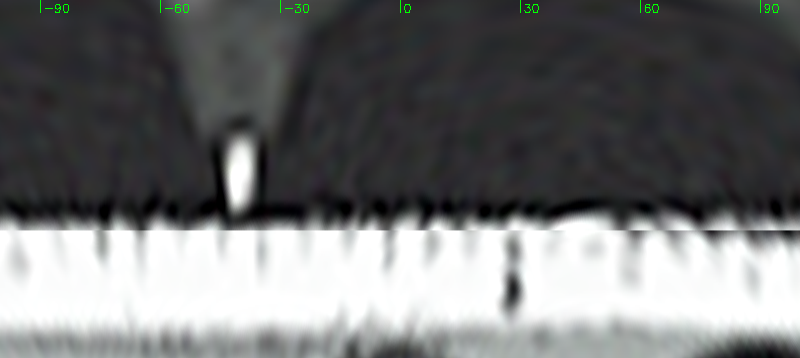

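View pics/pol_top.png

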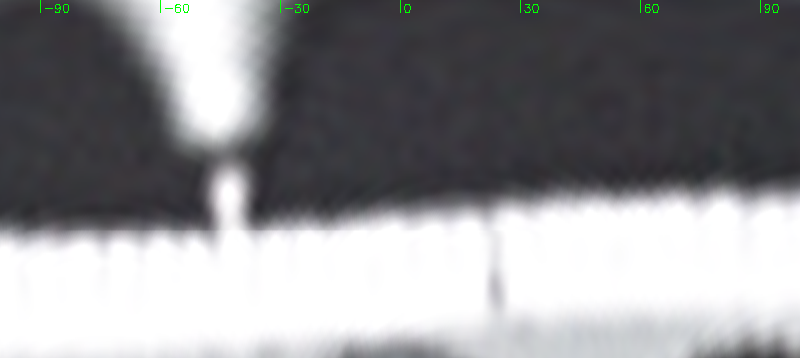

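```bash
cat > mot.py <<'E'
from dial import *
from scipy.spatial.transform import Rotation as Rn
POSE=np.array([.5770,.0145,-.2758])
AX=W(POSE,[.005,-.068,.093])[0]
def ori(phi):
    x=np.array([np.cos(phi),np.sin(phi),0]);z=np.array([0,0,-1.]);return Rn.from_matrix(np.c_[x,np.cross(z,x),z]).as_rotvec()
def barpose(th,r,off,z):
    "tool centre beside bar at angle th, off<0 = CW side"
    a=np.pi+th+POSE[2];u=np.array([np.cos(a),np.sin(a)]);t=np.array([-u[1],u[0]])
    p=AX[:2]+r*u+off*t
    return np.array([p[0],p[1],z]), ori(a+np.pi/2+FL)
FL=0.0
E
python3 - <<'E'
import mot
from mot import *
print(AX,read_joint_pos())
for FL in(0,np.pi):
    mot.FL=FL
    for th in(-.72,-.3,.1,.5):
        p,o=barpose(th,.037,-.03,.125); print(FL,th,p,inverse_kinematics(p,o))
        
for q in([-.06,.085,.12],[-.075,.085,.12],[.02,.085,.12]):
    for f in(0,np.pi): print(q,inverse_kinematics(W(POSE,q)[0],ori(POSE[2]+f)))
command_gripper(0.0); print(nose_length() if callable(nose_length) else nose_length, read_gripper_width(),read_position(),read_time_s(),read_force())
f=grab_frame("scene");cv2.imwrite('pics/s2.png',f)
E
```

```text
[ 0.5632935 -0.0522917  0.093    ] [ 1.07840948e+00  2.99877935e-01  1.52099265e+00  2.73221031e-06
  1.32070902e+00 -6.65923183e-02]
0 -0.72 [ 0.56834755 -0.00492656  0.125     ] [-0.07310739  0.44178564  1.57614951  0.          1.1236575  -2.21890004]
0 -0.3 [ 0.54859467 -0.00698227  0.125     ] None
0 0.1 [ 0.53211066 -0.01628295  0.125     ] None
0 0.5 [ 0.52054973 -0.03126861  0.125     ] None
3.141592653589793 -0.72 [ 0.56834755 -0.00492656  0.125     ] [-7.31073911e-02  4.41785641e-01  1.57614951e+00 -4.44089210e-16
  1.12365750e+00  9.22692609e-01]
3.141592653589793 -0.3 [ 0.54859467 -0.00698227  0.125     ] [-7.94869783e-02  4.01665684e-01  1.63442379e+00 -4.44089210e-16
  1.10550318e+00  4.96313022e-01]
3.141592653589793 0.1 [ 0.53211066 -0.01628295  0.125     ] [-0.09939592  0.36862013  1.6813307   0.          1.09164182  0.07640408]
3.141592653589793 0.5 [ 0.52054973 -0.03126861  0.125     ] [-1.30237885e-01  3.46536973e-01  1.71210626e+00 -4.44089210e-16
  1.08294942e+00 -3.54437885e-01]
[-0.06, 0.085, 0.12] [ 1.38615254e-01  4.18813025e-01  1.62278679e+00 -4.44089210e-16
  1.09999284e+00  1.98521158e+00]
[-0.06, 0.085, 0.12] [ 1.38615254e-01  4.18813025e-01  1.62278679e+00 -4.44089210e-16
  1.09999284e+00 -1.15638107e+00]
[-0.075, 0.085, 0.12] [ 1.49815231e-01  3.92054364e-01  1.66136293e+00 -4.44089210e-16
  1.08817536e+00  1.99641156e+00]
[-0.075, 0.085, 0.12] [ 1.49815231e-01  3.92054364e-01  1.66136293e+00 -4.44089210e-16
  1.08817536e+00 -1.14518110e+00]
[0.02, 0.085, 0.12] [ 8.71258853e-02  5.66334137e-01  1.39925814e+00 -4.44089210e-16
  1.17600037e+00  1.93372221e+00]
[0.02, 0.085, 0.12] [ 8.71258853e-02  5.66334137e-01  1.39925814e+00 -4.44089210e-16
  1.17600037e+00 -1.20787044e+00]
0.022 -0.0007565997910604735 [0.22716387 0.5008876  0.22677478] 1.8667 [ 0.42587055 -0.35217758  0.04803798]
```

View pics/s2.png

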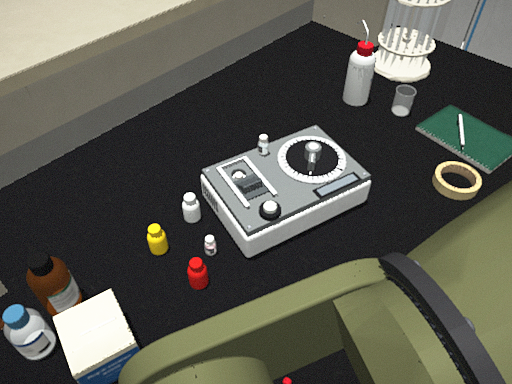

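```bash
sed -i 's/^FL=0.0/FL=np.pi/' mot.py
python3 - <<'E'
from mot import *
p,o=barpose(-.72,.037,-.032,.24); move_pose(p,o)
p[2]=.142; movel(p); print(read_position(),read_force(),read_time_s())
f=grab_frame("scene");cv2.imwrite('pics/s3.png',cv2.resize(f[70:220,220:420],None,fx=4,fy=4,interpolation=cv2.INTER_CUBIC))
for z in (.120,): print(proj("scene",p-[0,0,.022]),proj("scene",p-[0,0,.035]))
E
```

```text
[ 0.5704663  -0.00370585  0.14295007] [-0.33532219  0.15423929  0.33244455] 4.9
[[295.68510372 155.91019105]] [[295.22639031 160.69815684]]
```

View pics/s3.png

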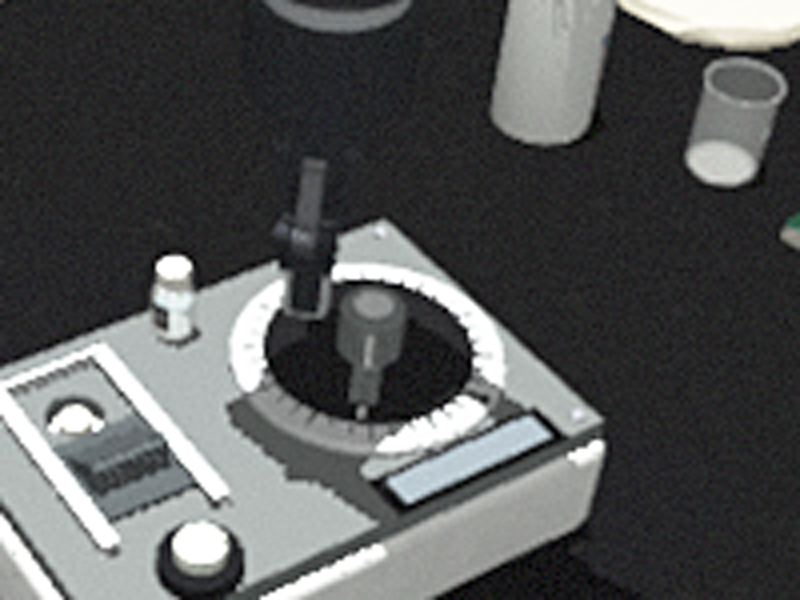

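Run:
```python
from mot import *
p=read_position(); p[:2]=barpose(-.72,.037,-.032,.1)[0][:2]
for z in (.135,.131,.128,.125,.122):
    p[2]=z; movel(p,velocity=.05); F=read_force(); print(z,read_position()[2],F.round(2) if hasattr(F,'round') else F)
    if F[2]>3: break
print(read_time_s())
f=grab_frame("scene");cv2.imwrite('pics/s4.png',cv2.resize(f[110:200,250:370],None,fx=6,fy=6,interpolation=cv2.INTER_CUBIC))
f=grab_frame("top");cv2.imwrite('pics/t4.png',cv2.resize(f[140:240,250:370],None,fx=6,fy=6,interpolation=cv2.INTER_CUBIC))
```

```text
0.135 0.13487252631212612 [-0.72 -0.89  0.71]
0.131 0.13074798286423195 [-0.85 -0.5   0.25]
0.128 0.12779879083786136 [0.21 0.4  0.18]
0.125 0.12478046573066669 [1.05 0.07 0.16]
0.122 0.12178768150384742 [ 0.03 -1.01 -0.08]
6.2417
```

View pics/s4.png

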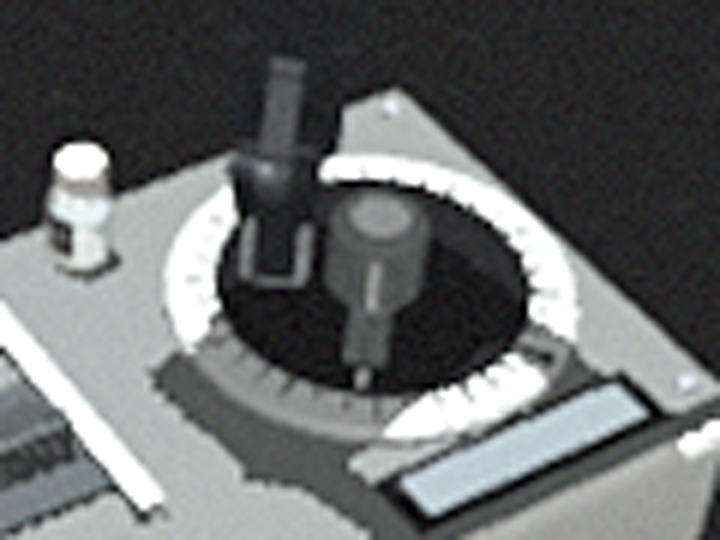

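View pics/t4.png

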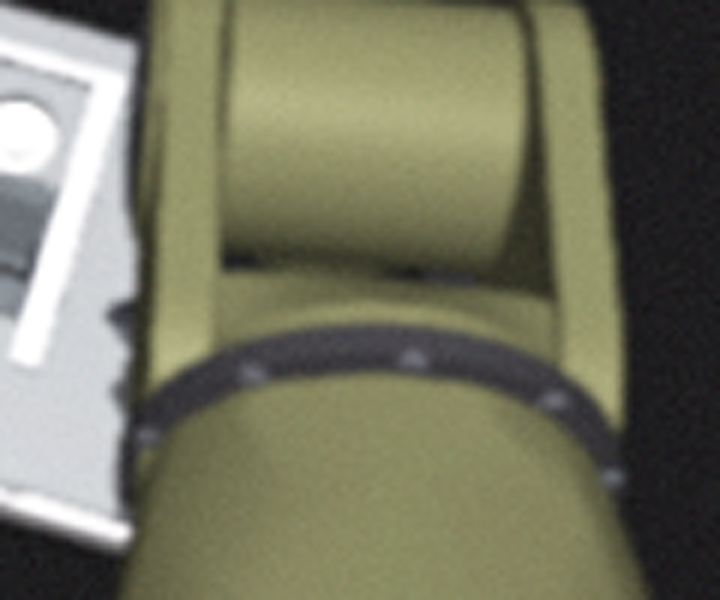

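Run:
```python
from mot import *
for th in list(np.arange(-.72,.31,.085)):
    p,o=barpose(th,.037,-.018,.122); movel(p,o,velocity=.06); F=read_force()
    print(round(th,2),np.round(F,1),np.round(read_position()-p,4))
    if np.linalg.norm(F)>25: break
print(read_time_s())
f=grab_frame("scene");cv2.imwrite('pics/s5.png',cv2.resize(f[110:200,250:370],None,fx=6,fy=6,interpolation=cv2.INTER_CUBIC))
polar("scene",f,(.5618,-.0488),'pics/pol5.png')
```

```text
-0.72 [ 0.2  0.2 -0. ] [-0.0002 -0.0003  0.0002]
-0.64 [-0.6 -0.7  0.2] [0.0001 0.     0.0001]
-0.55 [-0.4  0.2 -0.2] [0.0001 0.     0.0001]
-0.47 [-0.2  0.1  0.1] [0.0002 0.     0.    ]
-0.38 [-0.1  0.2 -0.9] [0.0002 0.     0.    ]
-0.3 [0.2 0.3 0.1] [0.0002 0.     0.    ]
-0.21 [-0.9  0.2  0.6] [0.0002 0.     0.0001]
-0.13 [-0.1 -0.4 -0.1] [0.0002 0.0001 0.    ]
-0.04 [-0.6 -0.1 -0. ] [0.0002 0.0001 0.0001]
0.04 [-0.9 -0.1  0.2] [0.0001 0.0001 0.0001]
0.13 [-0.9  0.6  0.3] [0.0001 0.0001 0.    ]
0.21 [ 0.2  0.1 -0.8] [0.0001 0.0001 0.    ]
0.3 [-0.5 -0.1  0.1] [0.0001 0.0001 0.    ]
9.725
```

View pics/s5.png

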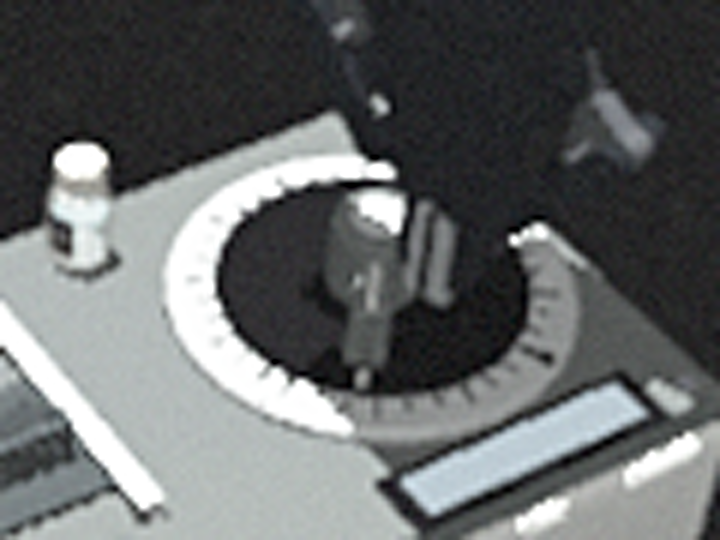

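View pics/pol5.png

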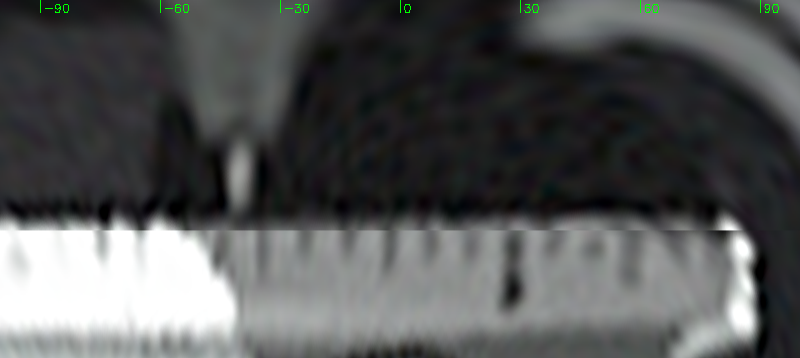

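Run:
```python
from mot import *
p=read_position();print(p, AX)
for z in(.1,.11,.12,.13,.14): print(z,(proj("scene",[p[0],p[1],z])[0]-[250,110])*6)
f=grab_frame("scene");cv2.imwrite('pics/s6.png',cv2.resize(f[40:190,230:430],None,fx=4,fy=4,interpolation=cv2.INTER_CUBIC))
```

```text
[ 0.52601844 -0.0350205   0.1220345 ] [ 0.5632935 -0.0522917  0.093    ]
0.1 [430.74057592 335.24387139]
0.11 [434.18447329 313.4632036 ]
0.12 [437.68643296 291.31532526]
0.13 [441.24793575 268.79087095]
0.14 [444.87051328 245.88015404]
```

View pics/s6.png

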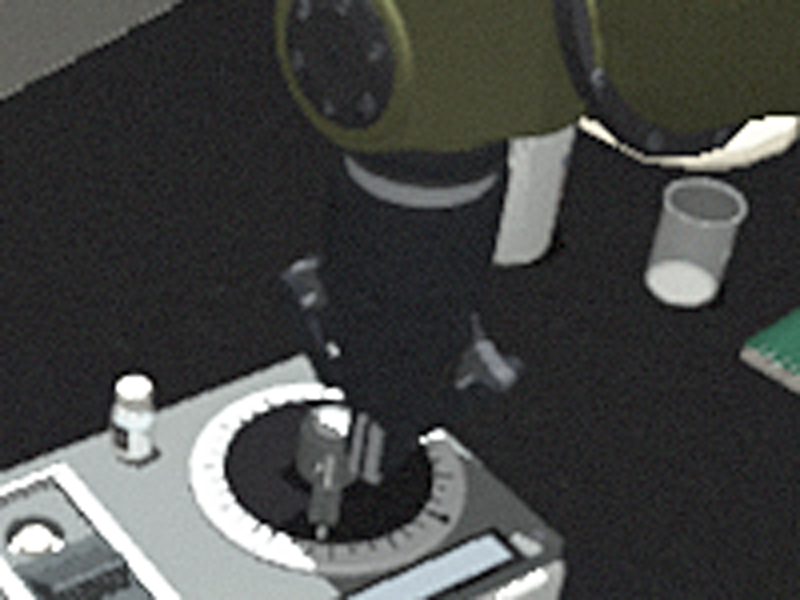

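Run:
```python
from mot import *
p=read_position(); p[2]=.16; movel(p,velocity=.15)
p,o=barpose(-.72,.037,-.032,.16); move_pose(p,o)
p[2]=.122; movel(p,velocity=.1)
def F(): return np.mean([read_force() for _ in range(8)],0)
for z in np.arange(.120,.1025,-.002):
    p[2]=z; movel(p,velocity=.05); f=F(); print(round(z,3),f.round(2))
    if abs(f[2])>2.5: break
print(read_time_s(),read_gripper_width())
f=grab_frame("scene");cv2.imwrite('pics/s7.png',cv2.resize(f[110:200,250:370],None,fx=6,fy=6,interpolation=cv2.INTER_CUBIC))
```

```text
0.12 [ 0.15 -0.5  -0.21]
0.118 [-0.44 -0.86 -0.78]
0.116 [ 0.4  -0.38  0.35]
0.114 [ 0.15  0.51 -0.29]
0.112 [ 0.42 -0.95  0.33]
0.11 [-0.76  0.19 -0.62]
0.108 [ 0.25  0.11 -0.52]
0.106 [ 0.05 -0.01 -0.06]
0.104 [-0.06  0.62  0.58]
14.025 -0.0015327572952475053
```

View pics/s7.png

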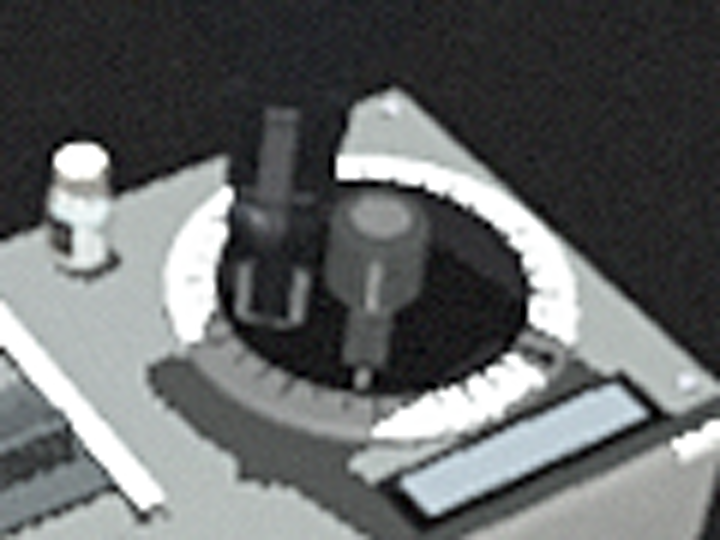

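Run:
```python
from mot import *
def F(): return np.mean([read_force() for _ in range(5)],0)
Z=.104
for off in(-.026,-.022,-.018):
    p,o=barpose(-.72,.037,off,Z); movel(p,o,velocity=.06); print(off,F().round(1))
for th in list(np.arange(-.64,.31,.085)):
    p,o=barpose(th,.037,-.018,Z); movel(p,o,velocity=.06); f=F()
    print(round(th,2),f.round(1))
    if np.linalg.norm(f)>20: break
print(read_time_s())
f=grab_frame("scene");cv2.imwrite('pics/s8.png',cv2.resize(f[110:200,250:370],None,fx=6,fy=6,interpolation=cv2.INTER_CUBIC))
polar("scene",f,(.5618,-.0488),'pics/pol8.png')
```

```text
-0.026 [0.3 0.1 0.2]
-0.022 [0.5 0.7 0.3]
-0.018 [ 0.6 -0.3 -0.4]
-0.64 [0.2 0.4 0.3]
-0.56 [1.  1.2 0.8]
-0.47 [0.9 1.6 0.3]
-0.39 [0.7 1.  0.9]
-0.3 [-0.5  0.7  0.6]
-0.22 [-0.5  1.3  1. ]
-0.13 [-0.3  0.8  1.2]
-0.05 [-0.2  1.3  1.2]
0.04 [-0.1  1.7  0.7]
0.12 [-1.2  0.5  0.9]
0.21 [-1.   2.6  0.4]
0.29 [-1.2  0.3 -0.2]
17.825
```

View pics/s8.png

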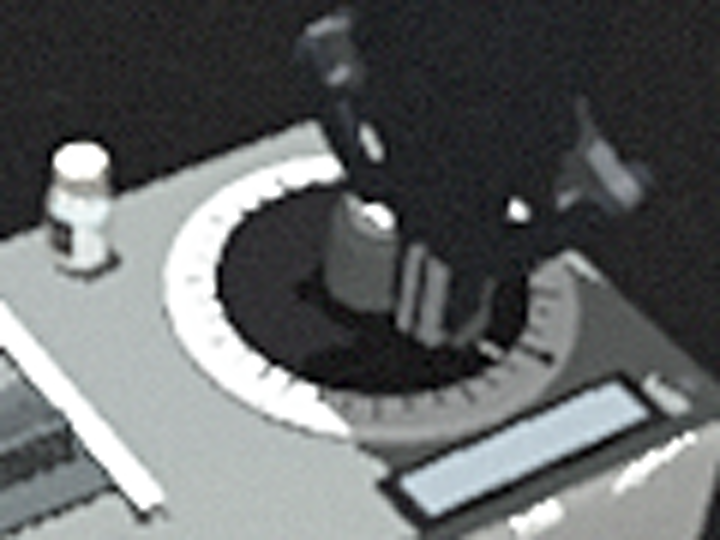

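View pics/pol8.png

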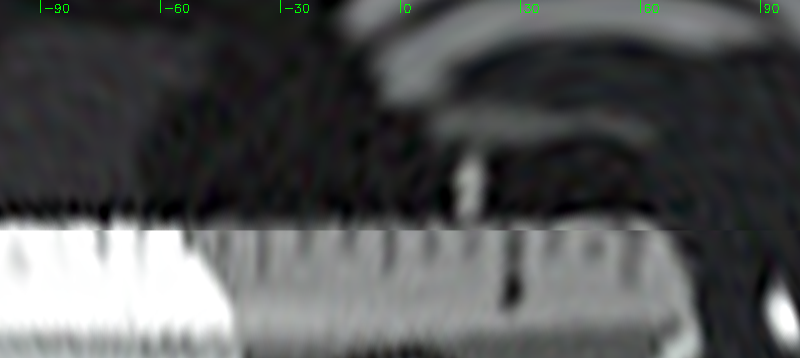

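```bash
cat > pk.py <<'E'
from mot import *
def angs(f,c="scene",cxy=(.5618,-.0488)):
    g=cv2.cvtColor(f,cv2.COLOR_BGR2GRAY)
    def prof(r0,r1,z):
        ths=np.deg2rad(np.arange(0,60,.1));R=np.arange(r0,r1,.25)/1000
        T,Q=np.meshgrid(ths,R);a=T+POSE[2]
        uv=proj(c,np.stack([cxy[0]-Q*np.cos(a),cxy[1]-Q*np.sin(a),0*Q+z],-1).reshape(-1,3)).astype(np.float32).reshape(Q.shape+(2,))
        return np.arange(0,60,.1),cv2.remap(g,uv[...,0],uv[...,1],cv2.INTER_CUBIC).astype(float).mean(0)
    t,i=prof(48,54,.093);t,d=prof(58,67.5,.09)
    def cen(w):
        k=np.argmax(w);s=slice(max(k-30,0),k+31);v=np.clip(w[s]-.5*w[k],0,None);return (t[s]*v).sum()/v.sum()
    m=(t>10)&(t<45)
    di=np.where(m,i-np.median(i),0);dd=np.where(m,np.median(d[m])-d,0)
    return cen(di),cen(dd)
E
python3 - <<'E'
from pk import *
print(angs(cv2.imread('pics/scene0.png')),angs(grab_frame("scene")))
for th in(.38,.46):
    p,o=barpose(th,.037,-.018,.104); movel(p,o,velocity=.05)
f=grab_frame("scene");print(angs(f),read_time_s())
cv2.imwrite('pics/s9.png',cv2.resize(f[110:200,250:370],None,fx=6,fy=6,interpolation=cv2.INTER_CUBIC))
polar("scene",f,(.5618,-.0488),'pics/pol9.png')
E
```

```text
(np.float64(29.689992025518343), np.float64(28.103598310437995)) (np.float64(17.136478365936803), np.float64(28.061688949834306))
(np.float64(26.112435150993406), np.float64(28.10733847144793)) 18.475
```

View pics/pol9.png

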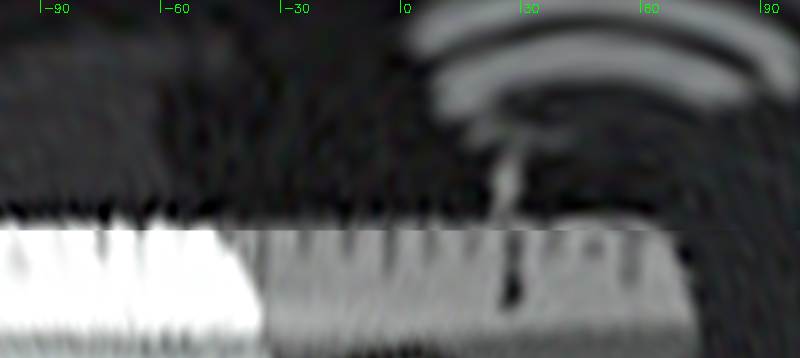

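Run:
```python
from pk import *
p,o=barpose(.495,.037,-.018,.104); movel(p,o,velocity=.03)
p,o=barpose(.495,.037,-.028,.104); movel(p,o,velocity=.05)
p[2]=.17; movel(p)
q=W(POSE,[-.09,.085,.17])[0]; move_pose(q,ori(POSE[2]+np.pi))
f=grab_frame("scene");print(angs(f),read_time_s())
cv2.imwrite('pics/s10.png',cv2.resize(f[110:210,230:370],None,fx=5,fy=5,interpolation=cv2.INTER_CUBIC))
polar("scene",f,(.5618,-.0488),'pics/pol10.png')
g=grab_frame("top")
cv2.imwrite('pics/t10.png',cv2.resize(g[150:250,240:360],None,fx=6,fy=6,interpolation=cv2.INTER_CUBIC))
print(angs(g,"top",(.5625,-.057)))
for c in P:
  for t in("dial_axis","dial_index","datum_line","shield_push","read_key_top"): print(c,t,[(x['position'],round(x['p'],2)) for x in pinpoint(c,t)[:2]])
```

```text
(np.float64(28.6613721484508), np.float64(28.098316189587056)) 20.4917
(np.float64(22.832542947235275), np.float64(23.7081204060203))
scene dial_axis [([156.8, 310.3], 0.7)]
scene dial_index [([167.4, 332.9], 0.65)]
scene datum_line [([167.0, 336.1], 0.83)]
scene shield_push [([186.9, 253.0], 0.89), ([168.4, 334.4], 0.54)]
scene read_key_top [([206.2, 272.0], 0.66)]
top dial_axis [([195.8, 312.4], 0.89), ([222.3, 314.5], 0.31)]
top dial_index [([221.1, 316.7], 0.81)]
top datum_line [([218.9, 315.4], 0.71)]
top shield_push []
top read_key_top []
```

View pics/s10.png

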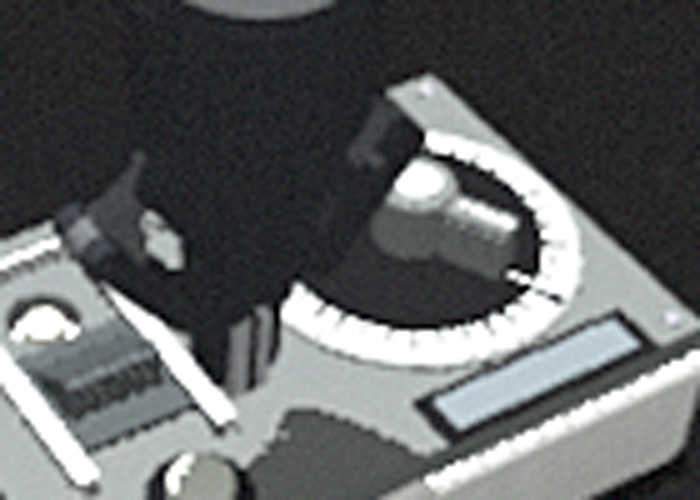

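View pics/pol10.png

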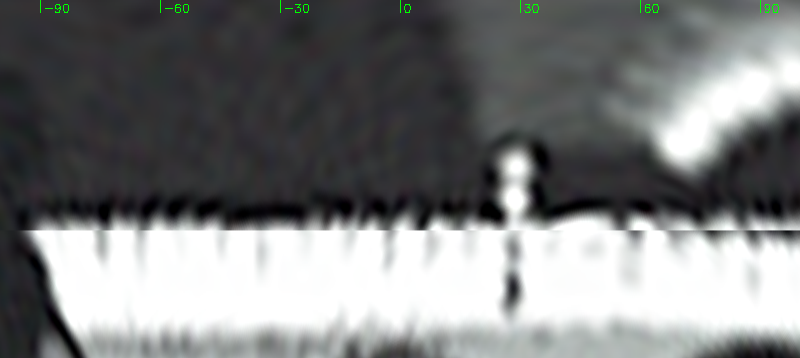

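View pics/t10.png

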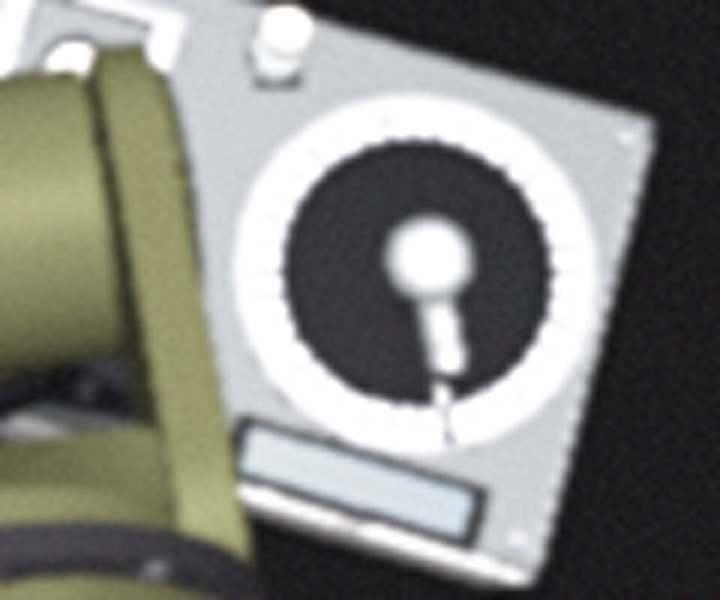

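Run:
```python
from pk import *
def F(): return np.mean([read_force() for _ in range(5)],0)
fx=np.array([np.cos(POSE[2]),np.sin(POSE[2]),0])
def go(x,z,v): movel(W(POSE,[x,.0855,z])[0],velocity=v)
go(-.042,.17,.15); go(-.042,.103,.1); print(F().round(1))
last=None
for x in list(np.arange(-.036,.016,.006))+list(np.arange(.016,.036,.0015)):
    go(x,.103,.06); f=F(); fp=f@fx; print(round(x,4),round(fp,1),f.round(1)[2])
    if fp<-9: break
print(read_time_s())
f=grab_frame("scene");cv2.imwrite('pics/s11.png',cv2.resize(f[110:220,190:330],None,fx=5,fy=5,interpolation=cv2.INTER_CUBIC))
```

```text
[0.  0.3 0.2]
-0.036 0.2 0.6
-0.03 -0.4 1.1
-0.024 -0.4 0.1
-0.018 -0.0 0.1
-0.012 -0.0 -0.6
-0.006 -0.2 -0.0
-0.0 -0.5 -0.4
0.006 0.2 0.8
0.012 -0.1 -0.2
0.016 -0.2 -0.1
0.0175 -1.1 0.3
0.019 -1.8 -0.1
0.0205 -1.6 -0.2
0.022 -1.1 -0.6
0.0235 -0.4 1.2
0.025 0.5 0.7
0.0265 -0.8 1.6
0.028 0.1 2.0
0.0295 -0.1 1.7
0.031 -0.5 1.0
0.0325 -0.8 1.9
0.034 -0.3 1.4
0.0355 -0.6 2.0
28.075
```

View pics/s11.png

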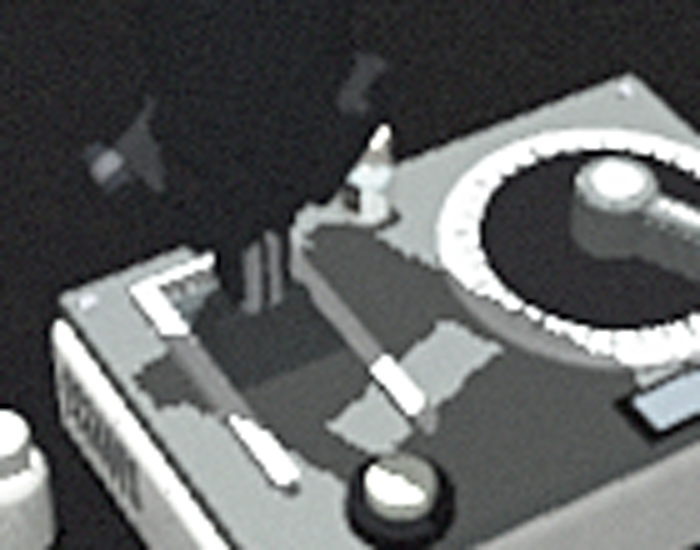

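Run:
```python
from pk import *
p=W(POSE,[.0355,.0855,.17])[0]; movel(p,velocity=.15)
p=W(POSE,[-.07,-.06,.2])[0]; movel(p,velocity=.25)
f=grab_frame("scene");cv2.imwrite('pics/s12.png',cv2.resize(f[110:220,190:330],None,fx=5,fy=5,interpolation=cv2.INTER_CUBIC))
g=grab_frame("top");cv2.imwrite('pics/t12.png',cv2.resize(g[130:230,200:340],None,fx=5,fy=5,interpolation=cv2.INTER_CUBIC))
for c in P:print([(x['position'],round(x['p'],2)) for x in pinpoint(c,"shield_push")[:2]])
print(read_time_s())
```

```text
[([172.8, 241.9], 0.7)]
[([168.6, 251.4], 0.77)]
29.8
```

View pics/s12.png

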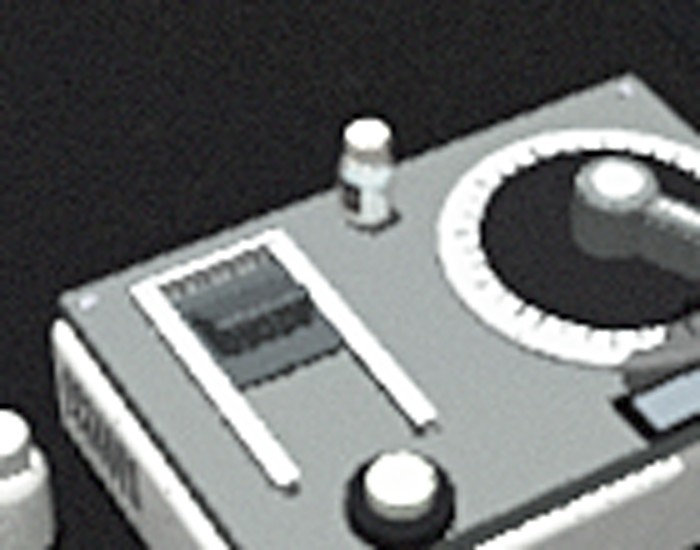

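View pics/t12.png

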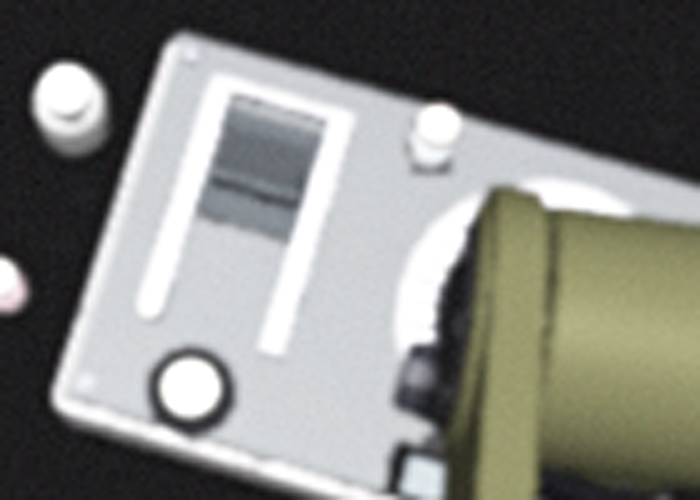

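Run:
```python
from pk import *
c,s=np.cos(POSE[2]),np.sin(POSE[2])
def loc(X): d=X[:2]-POSE[:2]; return np.round([c*d[0]+s*d[1],-s*d[0]+c*d[1]],4)
for cam,a,b in(("scene",(250.8,186.3),(241.9,172.8)),("top",(246,182.1),(251.4,168.6))): print(cam,loc(back(cam,a,.1)),loc(back(cam,b,.1)))
# shield front edge from pictures (z=.09), before / after
print('after front edge scene',[loc(back("scene",(190+u/5,110+v/5),.09)) for u,v in((245,388),(342,345))])
print('after top',[loc(back("top",(200+u/5,130+v/5),.09)) for u,v in((198,215),(287,243))])
print('before scene',[loc(back("scene",(170+u/4,110+v/4),.09)) for u,v in((312,360),(398,322))])
print('before top',[loc(back("top",(160+u/4,130+v/4),.09)) for u,v in((300,237),(377,253))])
print('key',loc(back("scene",(190+400/5,110+475/5),.095)),loc(back("top",(200+190/5,130+387/5),.095)))
```

```text
scene [-0.0116  0.0899] [0.0291 0.0863]
top [-0.0104  0.0825] [0.0248 0.0797]
after front edge scene [array([0.0053, 0.1066]), array([0.0061, 0.062 ])]
after top [array([0.0085, 0.1043]), array([0.0078, 0.0594])]
before scene [array([-0.0316,  0.1078]), array([-0.0315,  0.0597])]
before top [array([-0.0327,  0.1031]), array([-0.0287,  0.0564])]
key [-0.0671  0.0811] [-0.073   0.0832]
```

Run:
```python
from pk import *
def F(): return np.mean([read_force() for _ in range(5)],0)
fx=np.array([np.cos(POSE[2]),np.sin(POSE[2]),0])
def go(x,z,v): movel(W(POSE,[x,.0855,z])[0],velocity=v)
go(-.010,.15,.25); go(-.010,.104,.12)
for z in(.100,.097,.095):
    go(-.010,z,.06); f=F(); print(z,f.round(1))
    if f[2]>3: break
for x in list(np.arange(.002,.04,.003)):
    go(x,.095,.06); f=F(); fp=f@fx; print(round(x,4),round(fp,1),f.round(1)[2])
    if fp<-8: break
print(read_time_s(),read_position())
f=grab_frame("scene");cv2.imwrite('pics/s13.png',cv2.resize(f[110:220,190:330],None,fx=5,fy=5,interpolation=cv2.INTER_CUBIC))
```

```text
0.1 [-0.1 -0.5 -0.5]
0.097 [-0.5  1.2 -0.4]
0.095 [0. 0. 0.]
0.002 -0.1 0.2
0.005 0.1 -0.2
0.008 -0.2 0.5
0.011 -0.4 0.4
0.014 0.8 -0.5
0.017 0.1 0.6
0.02 -0.9 -0.0
0.023 0.4 0.7
0.026 -18.0 8.8
34.2417 [0.62356541 0.09026403 0.09490437]
```

View pics/s13.png

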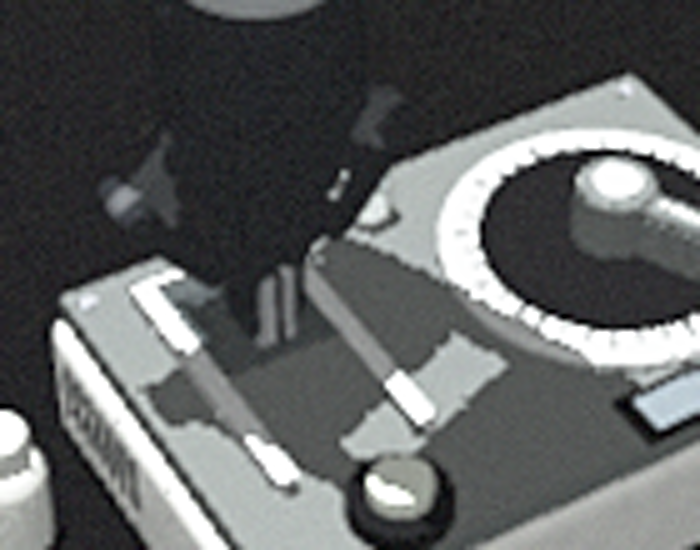

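Run:
```python
from pk import *
def go(x,z,v,y=.0855): movel(W(POSE,[x,y,z])[0],velocity=v)
go(.016,.095,.08); go(.0,.15,.2); go(-.075,.15,.25,-.02)
f=grab_frame("scene");cv2.imwrite('pics/s14.png',cv2.resize(f[110:220,190:330],None,fx=5,fy=5,interpolation=cv2.INTER_CUBIC))
g=grab_frame("top");cv2.imwrite('pics/t14.png',cv2.resize(g[130:230,200:340],None,fx=5,fy=5,interpolation=cv2.INTER_CUBIC))
for c in P:print([(x['position'],round(x['p'],2)) for x in pinpoint(c,"shield_push")[:2]])
print(read_time_s())
```

```text
[([174.1, 238.0], 0.68), ([215.7, 190.4], 0.19)]
[([165.6, 252.7], 0.67)]
35.8667
```

View pics/s14.png

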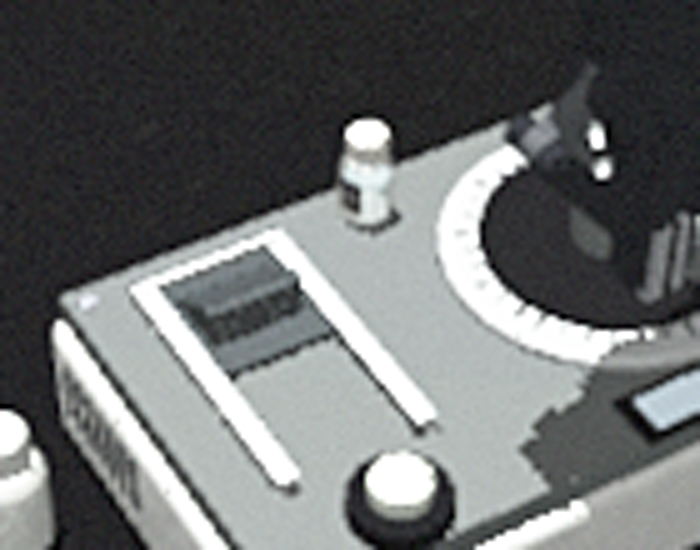

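View pics/t14.png

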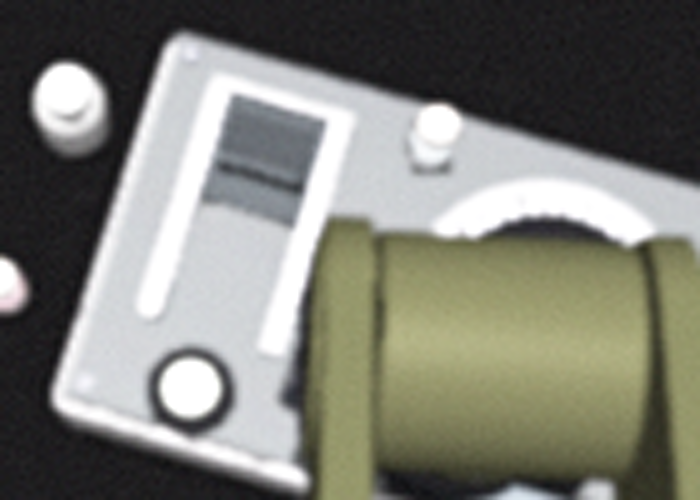

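Run:
```python
from pk import *
def F(): return np.mean([read_force() for _ in range(5)],0)
def go(x,z,v,y=.0845): movel(W(POSE,[x,y,z])[0],velocity=v)
go(-.0735,.15,.25)
f=grab_frame("scene"); print(angs(f)); polar("scene",f,(.5618,-.0488),'pics/pol15.png')
go(-.0735,.112,.15)
for z in np.arange(.108,.08,-.002):
    go(-.0735,z,.06); f=F(); print(round(z,4),f.round(1))
    if f[2]>7: break
g=grab_frame("scene");cv2.imwrite('pics/s15.png',cv2.resize(g[110:230,190:350],None,fx=5,fy=5,interpolation=cv2.INTER_CUBIC))
print(read_time_s())
```

```text
(np.float64(28.654240232907597), np.float64(28.085767347627893))
0.108 [0.1 0.6 0. ]
0.106 [-0.1  0.4 -0.8]
0.104 [-0.2 -0.  -0.2]
0.102 [-0.6 -0.2 -0.2]
0.1 [0.2 0.5 1.8]
0.098 [1.3 0.1 4.1]
0.096 [-2.4  0.6  9.2]
38.6833
```

View pics/s15.png

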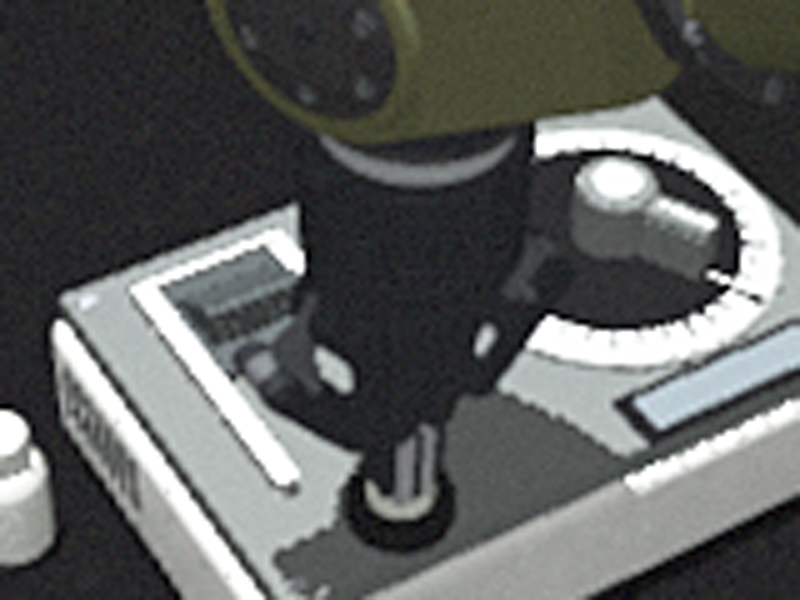

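View pics/pol15.png

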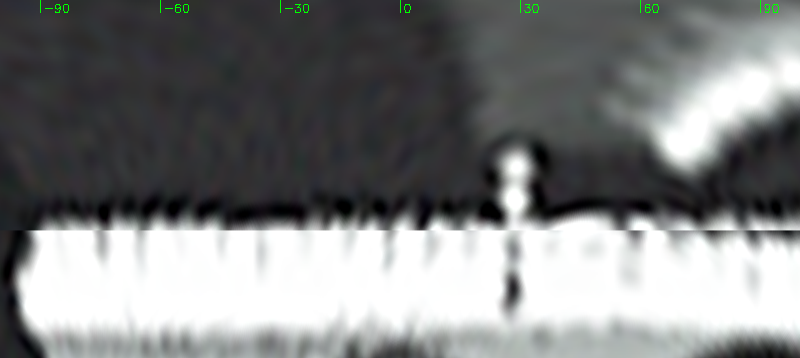

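Run:
```python
from pk import *
def F(): return np.mean([read_force() for _ in range(5)],0)
def go(x,z,v,y=.0845): movel(W(POSE,[x,y,z])[0],velocity=v)
go(-.0735,.0953,.03); wait(.3); print(F().round(1))
go(-.0735,.103,.06); go(-.0735,.16,.2)
p=read_position(); print(p)
q=np.array([.42,.25,.25]); movel(q,velocity=.3)
f=grab_frame("scene");print(angs(f));cv2.imwrite('pics/s16.png',cv2.resize(f[110:260,180:380],None,fx=4,fy=4,interpolation=cv2.INTER_CUBIC))
g=grab_frame("top");cv2.imwrite('pics/t16.png',cv2.resize(g[130:270,160:360],None,fx=4,fy=4,interpolation=cv2.INTER_CUBIC))
print(read_time_s())
```

```text
[-4.8 -0.6 15.6]
[0.52919928 0.11579226 0.15988636]
(np.float64(28.66791125339687), np.float64(28.090496886135814))
40.8417
```

View pics/s16.png

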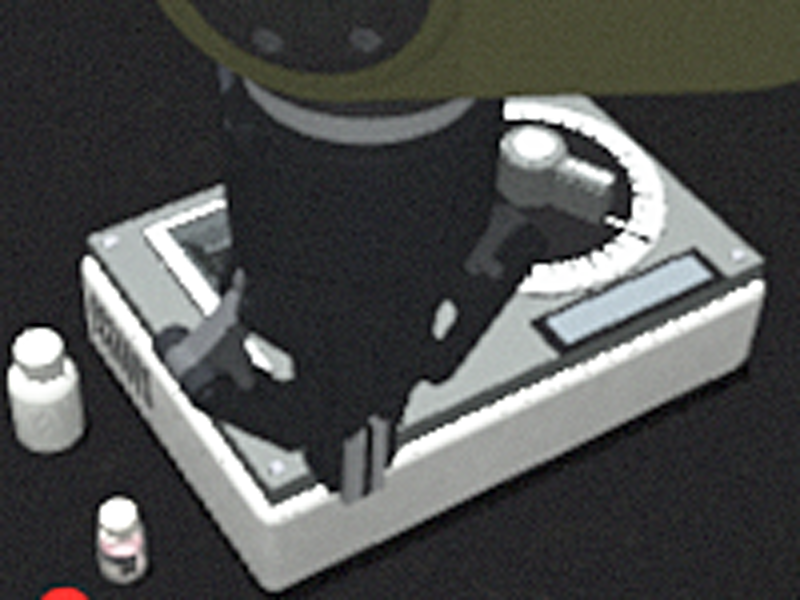

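View pics/t16.png

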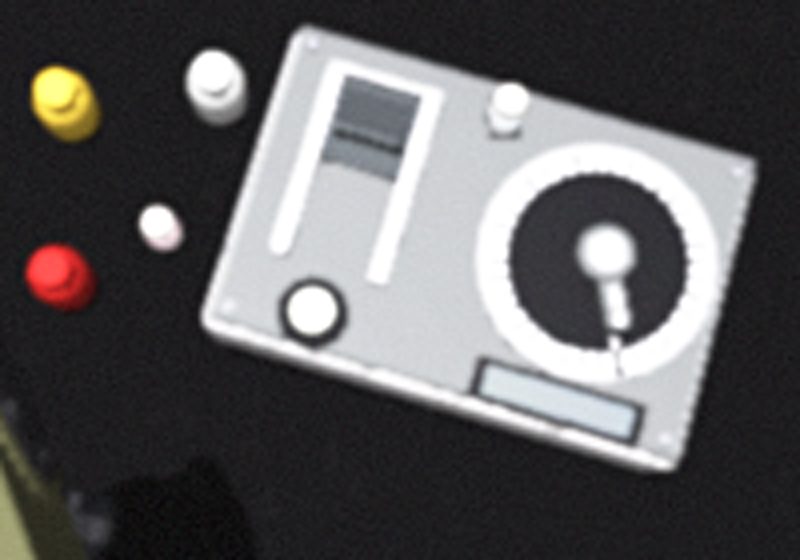

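Run:
```python
from bench import *
close_job()
```

```text
the job is handed in; nothing more can be done
```

The reading has been taken and the job handed in at about 41 s, with the robot clear of everything.

**Dial:** I pushed it round with the shut fingertips against the bar's flank, without gripping it. In the scene camera the index line reads 28.7° against 28.1° for the dotted line. The top camera gave 22.8° against 23.7°. That is agreement within about 1°, with opposite signs in the two views. The lines also looked collinear in the pictures, and the dotted line on the ring did not move.

**Shield:** It is pushed to its stop, with 18 N at the end. The first push stopped about 7 mm short, because the fingertips rode up over the ramp. A second push at a lower height closed the gap, and the last picture shows no gap behind the shield.

**Read key:** I pressed it only after the dial and shield were set. The spring force built up over about 5 mm and then turned stiff, reaching 15.6 N, so I take it as right down. I released it and it looks up in the last picture.

**Loose items:** Both vials and the small bottle look unmoved in the last top picture.

**Disagreements:**
- The fingertips turned out to stand about 4 mm ahead of the TCP, not the 22 mm given by `nose_length`. The first dial pass therefore went over the bar without touching it.
- The two cameras differed by a few millimetres on the photometer's position.

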